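# Open the collector's splash gate past its bent keeper and hold it ajar

### The job

The splash gate of the fraction collector is locked with a screwdriver that someone dropped through the lock hole behind the barrel bolt: pull the screwdriver straight up out of it and stand it blade down in the blue tool cup, letting go of it. Then take the bolt's red knob, lift the sagging bolt over the keeper's bent-up lip while you draw it back, without forcing it, until it is well clear of the keeper; then swing the gate towards you to about 20 degrees open and hold it there: finish still holding it, as the gate closes itself when let go. Leave everything else where it is and the cup upright.

Things in the scene. Friction and masses are not known exactly. Their poses are not given: they have to be found in the camera images.
- collector: Fixed fraction collector on a black base (560 x 480 mm): white tray, plates and a splash guard of aluminium profile, 180 mm high. Origin on the bench under the middle of the closed gate; -x points out of the gate to the robot, +y along it to the hinge post. Base front 35 mm before the origin; tower 400 to 520 mm behind it, 240 mm high; its arm (220 mm high) reaches forward to 190 mm behind it.
- gate (a joint): Swing of the gate about an upright hinge at its left (+y) end, rad: 0 closed, grows as the free end swings out towards the robot (clockwise seen from above), to 1.3. A spring hinge closes it: about 0.3 Nm at 0 and 0.6 Nm at 0.35 rad.
- bolt (a joint): How far the bolt is drawn back, m: 0 home in the keeper (starts at 0 to 0.005), grows along the gate towards the hinge end (collector +y when the gate is closed), stop at 0.048. Friction about 1.5 N. Its nose has left the keeper altogether at 0.029. With the screwdriver in the hole the bolt's tail meets the handle at 0.007.
- bolt_lift (a joint): How far the bolt is lifted in its worn guides, m: 0 sagged by its weight (0.29 kg), stop at 0.012. Its nose reaches 5.5 mm below the top of the keeper's lip: lifted too little it catches once drawn 0.007, and must not be forced; lifted 0.007 or more it passes over the lip freely, and the lift must be kept until it is drawn past 0.024. It falls back when let go.
- bolt_rod: The bolt: steel rod 18 mm in diameter along the gate's top, a waist 6 mm thick and 13 mm long behind its 14 mm long nose, a red knob standing on it. Origin on the rod's axis, 13 mm above the rail when sagged, over the rear guide when home; -y to the nose, +y to the hinge end, z up. Tail ends at +14 mm y. Two guide straps on the gate, 88 mm apart, end 38 mm above the rail.
- knob (a point): Middle of the bolt's red knob, an upright cylinder 22 mm in diameter and 26 mm high, 51 mm above the rod's axis, about 244 mm above the bench; free all round and from above. The point's axes are those of the bolt rod, turning with the gate.
- bolt_nose (a point): End of the bolt's nose, on the rod's axis, 130 mm from the rod's origin.
- keeper: Fixed steel keeper on the latch post: two cheeks 24 mm apart with a strap over them, 41 mm high, open towards the gate. The gate-side edge of its sole is bent up into a brass-coloured lip 3 mm thick that stands in the bolt's waist. Origin on the guard's top face (180 mm high) above the collector's origin; axes as the collector's.
- lip_top (a point): Middle of the upper edge of the keeper's bent lip, 9.5 mm above the post's top; the sagged bolt's nose hangs 5.5 mm below it.
- gate_frame: The gate leaf: 340 mm wide aluminium frame (30 mm thick, top 180 mm and lower edge 65 mm above the bench) with a clear panel; it carries the bolt. Origin on the hinge axis at bench height; when closed its axes are the collector's, -y from the hinge to the free end.
- hinge_axis (a point): Point of the upright hinge axis, at the height of the gate's top.
- gate_corner (a point): Middle of the gate's top edge at its free (latch) end: 344 mm along the gate (-y of gate_frame) and 18 mm behind (+x) the hinge axis, which lies at the gate's front face. The bolt slides along the gate's y axis.
- lock_hole (a point): Mouth of the lock hole, 10 mm square, straight down through the 30 mm deep top rail of the gate, in the middle of the rail's width, 33 mm behind the rear guide.
- screwdriver: Screwdriver, 158 mm long, 75 g: blade 6 mm in diameter and 70 mm long, yellow handle 24 mm in diameter and 88 mm long. Origin at the tip of the blade, z along it to the handle's end. It stands in the lock hole with the whole blade, its handle's flat shoulder on the rail; the handle's end is 268 mm above the bench.
- screwdriver_tip (a point): Tip of the blade.
- screwdriver_handle (a point): Point on the handle's axis to grip it, 135 mm from the tip, 23 mm below the handle's end.
- tool_cup: Blue steel tool cup, 0.45 kg, 80 mm wide at the rim and 110 mm high, walls 3 mm, floor 6 mm thick, empty, open upwards. Origin at the middle of its underside; it stands in front of the collector to the left or right.
- reagent_bottle: Bystander: amber bottle, 68 mm in diameter, 145 mm high. Origin under its middle.
- wipes_box: Bystander: green and white wipes box, 115 x 125 x 85 mm. Origin under its middle.
- spare_plate: Bystander: white deep-well plate, 85 x 127 x 41 mm. Origin under its middle.
- tip_box: Bystander: blue pipette-tip box with clear lid, 85 x 120 x 68 mm. Origin under its middle.
- thumbscrew0: Bystander: black thumbscrew standing on its head, 14 mm wide, 21 mm high. Origin under its middle.
- thumbscrew1: Bystander: a second such thumbscrew.
Things that resemble listed ones, but are neither listed nor needed, are in the scene too. Of the things like the tool_cup, leave any that is purple or yellow; of the rest the larger one is meant.

How it is judged:
By the outcome, as a careful person would: the job done as asked, in the order asked, and still so for the second after the job is handed in, while the arm keeps its last pose, push and grip.
It also fails if it takes over 54 s, if anything falls off the work surface, if the arm or the gripper's body presses on something with over 40 N, if the wrist force passes 120 N, or if a joint passes its speed limit or range.

### The arm

A 6-joint arm with a two-finger parallel gripper is mounted at the origin on the work surface. World frame = base frame: x ahead of the robot, y to its left, z up, the work surface at z = 0. Lengths are in m, angles in rad, forces in N, time in s.
With the tool pointing down it reaches from about 0.375 to 0.9 m from the base axis. Payload 3.1 kg.
Tool frame: the origin (TCP) lies between the finger pads; the fingertips stand manip.nose_length ahead of it and the grasp point (between the pads) lies 5 mm behind it (manip.nose_length is the distance from the TCP to the fingertips, in m); z points along the fingers, y is the line along which they close (so a half turn about z gives the same grasp; the last joint's range is limited). The gripper opens to 85 mm and grips with 20 to 120 N. Pads are 22 mm wide; open, the fingers measure 114 mm over their backs; the gripper's body (76 mm by 85 mm) begins 54 mm behind the grasp point. The pads swing forward as they close: fully open they stand 13 mm farther back than shut.
Start: joints at [0.963, 0.527, 1.433, -0, 1.181, -0.178], TCP at [0.26, 0.568, 0.245] pointing down, gripper open.
Joint ranges: [-3.08, 3.08], [-0.75, 2.2], [0.22, 2.44], [-1.43, 4.57], [0, 2.65], [-2.85, 2.85]. Speed limits (rad/s): [2.79, 2.79, 3.14, 3.14, 3.14, 3.14].

### API

Orientations are given as a unit quaternion [x, y, z, w].
In Python, from station import monitor, eyes, job, manip gives the robot as it stands.
- The arm moves only by the shell command python3 -m pendant 'ROWS' [FORCE]. ROWS is JSON, a list that holds one entry, the list of rows, each a list of 7 numbers: the shift along the tool's x, y, z as a fraction of full scale, then the turn, a rotation vector about the tool's x, y, z as a fraction of full scale, then the opening, from 0 (shut) to 1 (fully open). A call has 1 to 20 rows; each row shifts and turns the commanded pose from where the row before left it, along the tool's axes as they then stand; what a row does not reach is not made up. Full scale, the value 1, is 800 mm for a shift and 0.12 rad for a turn. A row lasts 1/10 s, in which the tool goes at most 50 mm and 8.59 degrees, less where a joint would pass 70% of its speed; a pose out of reach is approached as far as the arm can. A call with a number of a shift or a turn outside -1 to 1 is refused whole. A call with a gripper value outside its range is refused whole. The fingers move at their own pace and stop on an object; FORCE is the grip in N (left out, the last holds). Time passes only in rows, so rows that do not move let the fingers close. It gives the time, the measured TCP pose, the force, the opening and the grip force at its end, in the units of the state.
- monitor.sense(): the state, without advancing time (a new reading comes with each control period).
- eyes.snapshot(name): name is "scene" or "top" or "wrist"; returns a dict with "pixels" (420x560x3 uint8, red, green, blue), "depth" (420x560 float32, m along the optical axis (not along the pixel's ray), 0 where there is no reading), "intrinsics" (3x3 intrinsics, pixels), "eye" and "attitude" of the camera in the world. Camera axes: x right, y down, z forward; pixel columns grow to the right and rows downward; lengths in m; the calibration is good to about 2 mm. The wrist camera is an equidistant fisheye: a pixel r from the principal point sees the ray r / f radians off the axis. A picture is of the moment at which its call begins.
- job.sign_off(): hands the job in; it is judged then, once.
The state is a dict: "t": time; "q": joint angles; "qd": joint speeds; "tau": joint torques, N m; "tcp_pos": TCP position; "tool_rot": TCP orientation; "force": force on the tool from outside, world axes, zero at the start; "ft_torque": the same for the moment, N m; "finger_gap": opening from 0.0 (shut) to 1.0 (fully open); "gripper_force": force on a finger pad.
Only numpy, scipy, OpenCV 4.12 (cv2) and the standard library are available. Lean on these libraries where they do the work, as an engineer would, in place of code of your own. Each camera call takes 0.05 s, during which the arm holds its last target. There are 200 camera calls.

## Working session

There is one attempt and no reset: what is moved stays moved. The work goes in short steps, Python scripts to look and compute and a shell command to move; the robot and the scene stay as the last step left them, time stands still between calls to the robot, and variables do not carry over. Pictures are saved under pics/ and viewed, at most 10 in all, crops included, and the job is handed in when it is done.

```bash
ls; mkdir -p pics; python3 - <<'E'
from station import monitor, eyes, job, manip
import cv2,numpy as np
print(monitor.sense(), manip.nose_length)
for n in ["scene","top"]:
    s=eyes.snapshot(n); cv2.imwrite(f"pics/{n}0.png",s["pixels"][:,:,::-1]); np.savez(f"{n}0.npz",**s)
    print(n,s["intrinsics"].tolist(),s["eye"],s["attitude"])
E
```

```text
pics
{'t': 0.0, 'q': array([ 9.62515151e-01,  5.28429562e-01,  1.43390987e+00, -1.14503909e-05,
        1.18142935e+00, -1.78531745e-01]), 'qd': array([ 2.25111109e-04, -9.25177116e-04,  2.64827843e-05,  2.94366593e-04,
       -1.44218824e-03, -4.37054427e-04]), 'tau': array([ 6.52215258e-04, -4.42359424e+01, -1.78031319e+01, -5.73974285e-05,
        8.46184907e-03, -1.30498339e-05]), 'tcp_pos': array([0.25999069, 0.5675897 , 0.24435369]), 'tool_rot': array([ 2.13222771e-01,  9.77003002e-01, -1.00697695e-03, -4.12206097e-04]), 'force': array([-0.06051094,  0.70471328, -0.19659889]), 'ft_torque': array([-0.01324249,  0.02503886,  0.02669691]), 'gripper_force': 0.0, 'finger_gap': 0.9996296346703601} 0.014
scene [[504.5995762605487, 0.0, 281.12013950696354], [0.0, 504.5995762605487, 209.10685769430575], [0.0, 0.0, 1.0]] [ 1.68317991 -0.4485629   0.97595953] [ 0.72035862  0.49349674 -0.27761813 -0.40059032]
top [[383.80040156491526, 0.0, 280.0447660232229], [0.0, 383.80040156491526, 201.61152547889893], [0.0, 0.0, 1.0]] [0.29243341 0.02942471 1.24539875] [-0.70491738  0.70558548 -0.05484666  0.04724899]
```

View pics/scene0.png

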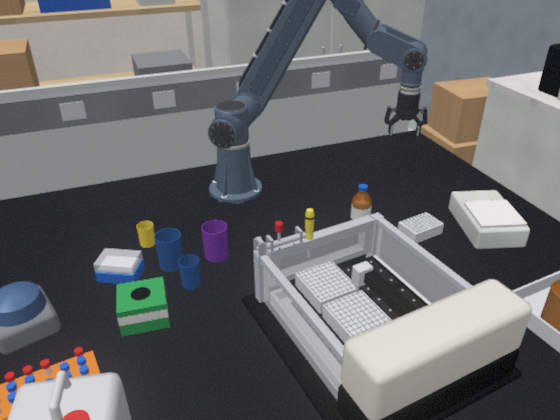

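View pics/top0.png

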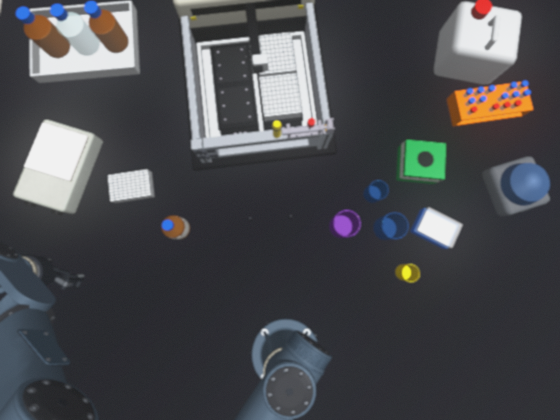

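The scene view shows the larger blue cup at (169,250), the smaller blue cup at (190,270), the purple one at (215,240) and the yellow one at (147,234). It also shows the red knob at (279,228) and the yellow screwdriver handle at (310,215). In the top view the large blue cup is at (394,226), the small one at (377,190), the knob at (311,123) and the screwdriver at (277,127).

The candidates are:
- **Cup:** blue (394,226) large, blue (377,190) small, purple (346,223), yellow (408,272). I choose (394,226).
- **Yellow handle:** (277,127), against the yellow cup at (408,272).
- **Red knob:** (311,123), against the red cap at (483,8) and the red tips.

Next I measure these.

```bash
cat > h.py <<'E'
import numpy as np,cv2
from scipy.spatial.transform import Rotation as R
def rays(s,uv):
    K=s["intrinsics"];uv=np.atleast_2d(uv).astype(float)
    d=np.c_[(uv[:,0]-K[0,2])/K[0,0],(uv[:,1]-K[1,2])/K[1,1],np.ones(len(uv))]
    return d@R.from_quat(s["attitude"]).as_matrix().T
def onplane(s,uv,z):
    d=rays(s,uv);return s["eye"]+d*((z-s["eye"][2])/d[:,2])[:,None]
def bydepth(s,uv):
    uv=np.atleast_2d(uv).astype(int);return s["eye"]+rays(s,uv)*s["depth"][uv[:,1],uv[:,0]][:,None]
def mask(s,lo,hi,box):
    m=cv2.inRange(cv2.cvtColor(s["pixels"],cv2.COLOR_RGB2HSV),lo,hi);o=np.zeros_like(m)
    x0,y0,x1,y1=box;o[y0:y1,x0:x1]=m[y0:y1,x0:x1]
    v,u=np.nonzero(o);return np.c_[u,v]
def cross(s1,p1,s2,p2):
    a=rays(s1,p1)[0];b=rays(s2,p2)[0];M=np.c_[a,-b]
    t=np.linalg.lstsq(M,s2["eye"]-s1["eye"],rcond=None)[0]
    A=s1["eye"]+a*t[0];B=s2["eye"]+b*t[1];return (A+B)/2,np.linalg.norm(A-B)
E
python3 - <<'E'
from h import *
T=dict(np.load("top0.npz"));S=dict(np.load("scene0.npz"))
np.set_printoptions(precision=4,suppress=True)
def q(n,s,m):
    P=bydepth(s,m);P=P[s["depth"][m[:,1],m[:,0]]>0]
    print(n,len(m),"ctr",m.mean(0),"box",m.min(0),m.max(0),"P med",np.median(P,0),"lo",np.percentile(P,3,axis=0),"hi",np.percentile(P,97,axis=0))
Y=((20,120,80),(34,255,255));Rd=((0,150,80),(8,255,255));B=((100,100,40),(118,255,255))
q("sdT",T,mask(T,*Y,(262,110,295,145)));q("sdS",S,mask(S,*Y,(295,200,325,245)))
q("knT",T,mask(T,*Rd,(298,112,325,135)));q("knS",S,mask(S,*Rd,(265,215,293,245)))
q("cupT",T,mask(T,*B,(378,206,415,246)));q("cupS",S,mask(S,*B,(150,222,188,275)))
q("smallT",T,mask(T,*B,(362,176,392,205)))
# gate/collector top edges: points with z about .18
D=T["depth"];v,u=np.mgrid[0:420:1,170:345:1];uv=np.c_[u.ravel(),v.ravel()];uv=uv[(uv[:,1]<180)];P=bydepth(T,uv)
k=(abs(P[:,2]-.18)<.006)&(P[:,0]<.62);print(k.sum(),P[k].min(0),P[k].max(0))
pc=P[k];l=cv2.fitLine(pc[:,:2].astype(np.float32),cv2.DIST_HUBER,0,.01,.01).ravel();print("line",l)
for n,s,b in(("T",T,(180,90,345,175)),("S",S,(240,210,380,320))):
    x0,y0,x1,y1=b;cv2.imwrite(f"pics/c{n}.png",cv2.resize(s["pixels"][y0:y1,x0:x1,::-1],None,fx=4,fy=4,interpolation=2))
E
```

```text
sdT 108 ctr [276.6389 126.6944] box [272 120] [281 136] P med [0.6387 0.0265 0.2601] lo [0.6321 0.0159 0.0936] hi [0.716  0.041  0.2711]
sdS 245 ctr [309.1265 222.3592] box [305 208] [314 238] P med [0.6517 0.0262 0.2278] lo [ 0.2454  0.0174 -0.0008] hi [0.6582 0.2025 0.27  ]
knT 29 ctr [310.8966 121.8276] box [309 119] [313 125] P med [ 0.6529 -0.0648  0.2577] lo [ 0.6455 -0.0702  0.2537] hi [ 0.6606 -0.0593  0.2622]
knS 75 ctr [278.4    225.9467] box [275 221] [282 231] P med [ 0.6617 -0.0663  0.2521] lo [ 0.6451 -0.0739  0.2342] hi [ 0.6684 -0.0565  0.2594]
cupT 766 ctr [393.4112 226.1149] box [378 212] [414 239] P med [ 0.3893 -0.3435  0.0491] lo [ 0.3511 -0.4092  0.001 ] hi [ 0.4234 -0.2869  0.1117]
cupS 1200 ctr [170.6317 250.65  ] box [155 227] [187 274] P med [ 0.4167 -0.3204  0.0731] lo [ 0.3446 -0.3592  0.001 ] hi [ 0.5189 -0.2863  0.1105]
smallT 444 ctr [376.045  190.7252] box [363 179] [388 202] P med [ 0.5043 -0.2943  0.0325] lo [ 0.4713 -0.3162 -0.0001] hi [ 0.5358 -0.2581  0.0855]
230 [0.6    0.1008 0.1742] [0.62   0.2693 0.1853]
line [ 0.063  -0.998   0.6127  0.2102]
```

View pics/cT.png

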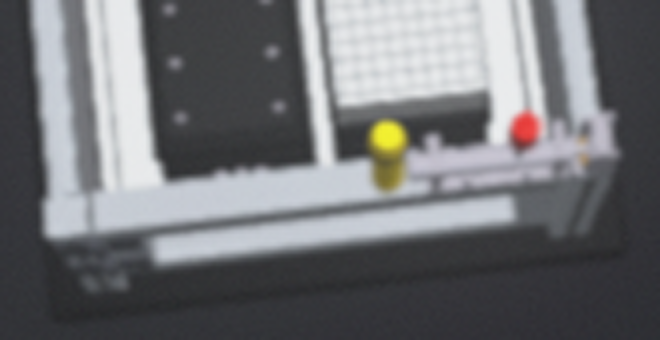

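```bash
python3 - <<'E'
from h import *
T=dict(np.load("top0.npz"));S=dict(np.load("scene0.npz"))
np.set_printoptions(precision=4,suppress=True)
sd=onplane(T,(276.75,124.25),.268)[0];kn=onplane(T,(311.0,121.9),.256)[0];print("sd",sd,"kn",kn,np.linalg.norm((sd-kn)[:2]))
m=mask(S,(20,120,80),(34,255,255),(295,200,325,245));print("sd scene",onplane(S,(m[:,0].mean(),211),.268))
m=mask(S,(0,150,80),(8,255,255),(265,215,293,245));print("kn scene mid",onplane(S,m.mean(0),.245), cross(S,m.mean(0),T,(310.9,121.8)))
# base front edge & gate rail line
v,u=np.mgrid[100:170,180:345];uv=np.c_[u.ravel(),v.ravel()];P=bydepth(T,uv)
for y in np.arange(-.1,.3,.04):
    k=(abs(P[:,1]-y)<.012)&(abs(P[:,2]-.18)<.005)&(P[:,0]<.70);print(round(y,2),k.sum(),P[k][:,0].min() if k.any() else 0,P[k][:,0].max() if k.any() else 0,np.median(P[k][:,0]) if k.any() else 0)
m=mask(T,(100,100,40),(118,255,255),(378,206,415,246));P=bydepth(T,m)
k=abs(P[:,2]-.11)<.012;r=P[k];print("rim",k.sum(),r.min(0),r.max(0),(r.min(0)+r.max(0))/2)
c,rad=cv2.minEnclosingCircle(r[:,:2].astype(np.float32));print(c,rad)
m=mask(S,(100,100,40),(118,255,255),(150,222,188,275));P=bydepth(S,m);k=abs(P[:,2]-.11)<.012;r=P[k];print("rimS",(r.min(0)+r.max(0))/2,r.min(0),r.max(0))
E
```

```text
sd [0.6419 0.0272 0.268 ] kn [ 0.653 -0.065  0.256] 0.09278157037456097
sd scene [[0.6466 0.0261 0.268 ]]
kn scene mid [[ 0.6514 -0.0632  0.245 ]] (array([ 0.6561, -0.0652,  0.2484]), np.float64(0.0004624171901927311))
-0.1 36 0.6434992064669013 0.6995289891966553 0.6550299571977369
-0.06 29 0.6381887336868557 0.6701619891048487 0.643682522899385
-0.02 29 0.6326011077702041 0.6646720200919662 0.6376035642233223
0.02 29 0.6290872452334837 0.6496345074290133 0.6337229980240882
0.06 84 0.6242663176848577 0.6565390995575098 0.6407370488381204
0.1 84 0.6199638973006153 0.6509082074101007 0.6352109661800137
0.14 85 0.6131601813861014 0.6477313560998884 0.6291922479524308
0.18 83 0.6108177873260856 0.6417548381191527 0.6261099792394587
0.22 87 0.6045672409732965 0.6359512256238858 0.6199482050011489
0.26 239 0.600010328661986 0.6988702158614519 0.6454173921292891
rim 144 [ 0.3486 -0.3652  0.098 ] [ 0.4265 -0.2851  0.1145] [ 0.3876 -0.3251  0.1063]
(0.38740068674087524, -0.32503998279571533) 0.04062201827764511
rimS [ 0.3888 -0.3223  0.107 ] [ 0.3467 -0.3613  0.0981] [ 0.4309 -0.2834  0.1159]
```

The crop confirms the choice: the yellow handle stands on the rail behind the bolt at (387,137), the red knob is at (525,128), and the hinge end is on the left. The rail's line gives a collector yaw of about 0.127 rad. The handle is at about (0.645, 0.027), the knob at (0.656, -0.065) and the cup at (0.388, -0.324), and heights and sizes agree with the description.

First move: rise and turn so the fingers close across the gate.

```bash
python3 -m pendant '[[[0,0,-0.012,0,0,0.94,1],[0,0,-0.012,0,0,0.94,1],[0,0,-0.012,0,0,0.94,1],[0,0,-0.012,0,0,0.94,1],[0,0,-0.012,0,0,0.94,1],[0,0,-0.012,0,0,0.94,1],[0,0,-0.012,0,0,0.94,1],[0,0,-0.012,0,0,0.94,1],[0,0,-0.012,0,0,0.94,1]]]' 40
python3 -m pendant '[[[-0.0366,0.0196,0,0,0,0,1],[-0.0366,0.0196,0,0,0,0,1],[-0.0366,0.0196,0,0,0,0,1],[-0.0366,0.0196,0,0,0,0,1],[-0.0366,0.0196,0,0,0,0,1],[-0.0366,0.0196,0,0,0,0,1],[-0.0366,0.0196,0,0,0,0,1],[-0.0366,0.0196,0,0,0,0,1],[-0.0366,0.0196,0,0,0,0,1],[-0.0366,0.0196,0,0,0,0,1],[-0.0366,0.0196,0,0,0,0,1],[-0.0366,0.0196,0,0,0,0,1],[-0.0366,0.0196,0,0,0,0,1],[-0.0366,0.0196,0,0,0,0,1],[-0.0366,0.0196,0,0,0,0,1],[-0.0366,0.0196,0,0,0,0,1],[-0.0366,0.0196,0,0,0,0,1],[-0.0366,0.0196,0,0,0,0,1],[-0.0366,0.0196,0,0,0,0,1],[-0.0366,0.0196,0,0,0,0,1]]]'
python3 - <<'E'
from h import *
from station import monitor,eyes
s=eyes.snapshot("wrist");np.savez("w1.npz",**s);cv2.imwrite("pics/w1.png",s["pixels"][:,:,::-1])
m=monitor.sense();print(m["t"],m["tcp_pos"],m["tool_rot"],m["q"],s["intrinsics"].tolist(),s["eye"],s["attitude"])
E
```

```text
t: 1.0
tcp_pos: [0.2601, 0.5678, 0.3314]
tool_rot: [0.663, 0.749, -0.001, 0.0]
force: [-0.4, -0.5, 0.4]
finger_gap: 0.998
gripper_force: 0.0
t: 3.0
tcp_pos: [0.6453, 0.0254, 0.331]
tool_rot: [0.661, 0.75, -0.0, -0.001]
force: [0.3, 0.8, -0.4]
finger_gap: 1.001
gripper_force: 0.0
3.05 [0.64877433 0.02022411 0.33077062] [ 6.62727797e-01  7.48856190e-01 -6.09021860e-04  2.42957002e-03] [-0.13905538  0.48340392  1.26458906 -0.00376122  1.39022388 -0.26026589] [[325.19226210127806, 0.0, 280.6914265508633], [0.0, 325.19226210127806, 205.18635775322534], [0.0, 0.0, 1.0]] [0.63666437 0.10204765 0.45865432] [0.98585552 0.06262528 0.00900318 0.15519636]
```

View pics/w1.png

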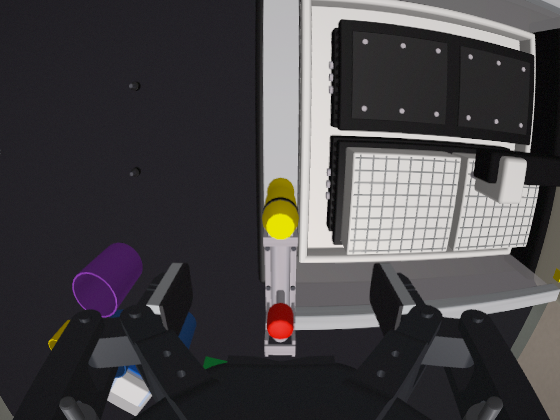

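The wrist view shows the handle's end at about (280,227), the knob's top at (281,325), and both on the rail between the open fingers. Now I cast those pixels.

```bash
cat >> h.py <<'E'
def fish(s,uv,z):
    K=s["intrinsics"];d=np.array([(uv[0]-K[0,2])/K[0,0],(uv[1]-K[1,2])/K[1,1]]);r=np.hypot(*d)
    v=np.r_[d/r*np.sin(r),np.cos(r)];v=R.from_quat(s["attitude"]).apply(v);return s["eye"]+v*(z-s["eye"][2])/v[2]
ex=np.array([.992,.127,0]);ey=np.array([-.127,.992,0])
def rel(P,tcp):
    d=np.asarray(P)-tcp;return "toolx(colY) %.4f tooly(colX) %.4f"%(d@ey,d@ex)
E
python3 - <<'E'
from h import *
from station import monitor
s=dict(np.load("w1.npz"));m=monitor.sense();print(m["tcp_pos"])
for n,lo,hi,box,z in(("sd",(25,120,180),(34,255,255),(255,205,310,245),.268),("kn",(0,150,150),(8,255,255),(260,300,300,345),.257)):
    p=mask(s,lo,hi,box);c,r=cv2.minEnclosingCircle(p.astype(np.float32));c=p.mean(0)
    print(n,c,r,fish(s,c,z),rel(fish(s,c,z),m["tcp_pos"]))
print("rail edges",fish(s,(264,100),.18),fish(s,(298,100),.18))
print(fish(s,(280,227),.268),fish(s,(281,327),.257))
E
python3 -m pendant '[[[0,0,0,0,0,0,1],[0,0,0,0,0,0,1]]]'
```

```text
[0.64877433 0.02022411 0.33077062]
sd [279.89913043 226.03130435] 14.221562385559082 [0.64536222 0.02721866 0.268     ] toolx(colY) 0.0074 tooly(colX) -0.0025
kn [279.91989664 329.05426357] 12.699529647827148 [ 0.65687335 -0.0642131   0.257     ] toolx(colY) -0.0848 tooly(colX) -0.0027
rail edges [0.62183539 0.10340802 0.18      ] [0.65026086 0.1070317  0.18      ]
[0.64550777 0.02657456 0.268     ] [ 0.65744468 -0.06198034  0.257     ]
t: 3.25
tcp_pos: [0.6443, 0.0269, 0.331]
tool_rot: [0.661, 0.75, -0.0, -0.001]
force: [0.0, -0.1, -0.6]
finger_gap: 1.002
gripper_force: 0.0
```

The estimates agree, and the TCP has settled within 1 mm of the handle's axis. Next I descend and grip.

```bash
python3 -m pendant '[[[0,0.001,0.0142,0,0,0,1],[0,0,0.0142,0,0,0,1],[0,0,0.0142,0,0,0,1],[0,0,0.0142,0,0,0,1],[0,0,0.0142,0,0,0,1],[0,0,0.0142,0,0,0,1],[0,0,0.0142,0,0,0,1],[0,0,0.0142,0,0,0,1],[0,0,0,0,0,0,1]]]' 40
python3 -m pendant '[[[0,0,0,0,0,0,0],[0,0,0,0,0,0,0],[0,0,0,0,0,0,0],[0,0,0,0,0,0,0],[0,0,0,0,0,0,0],[0,0,0,0,0,0,0],[0,0,0,0,0,0,0],[0,0,0,0,0,0,0]]]' 40
```

```text
t: 4.15
tcp_pos: [0.6446, 0.0267, 0.2385]
tool_rot: [0.661, 0.75, -0.001, -0.002]
force: [-0.3, 0.0, -0.2]
finger_gap: 1.001
gripper_force: 0.0
t: 4.95
tcp_pos: [0.6461, 0.0266, 0.2414]
tool_rot: [0.661, 0.75, 0.0, 0.0]
force: [0.4, 0.4, 3.5]
finger_gap: 0.272
gripper_force: 39.1
```

Gripped, with an opening of 23 mm. Now lift it straight up 110 mm.

```bash
python3 -m pendant '[[[0,0,-0.005,0,0,0,0],[0,0,-0.01,0,0,0,0],[0,0,-0.015,0,0,0,0],[0,0,-0.015,0,0,0,0],[0,0,-0.015,0,0,0,0],[0,0,-0.015,0,0,0,0],[0,0,-0.015,0,0,0,0],[0,0,-0.015,0,0,0,0],[0,0,-0.015,0,0,0,0],[0,0,-0.01,0,0,0,0],[0,0,-0.0075,0,0,0,0],[0,0,0,0,0,0,0],[0,0,0,0,0,0,0]]]'
```

```text
t: 6.25
tcp_pos: [0.6455, 0.0266, 0.3505]
tool_rot: [0.661, 0.75, -0.0, -0.0]
force: [0.5, 0.3, -1.3]
finger_gap: 0.276
gripper_force: 39.0
```

```bash
python3 -m pendant '[[[-0.011,-0.0105,0,0,0,0,0],[-0.0219,-0.0208,0,0,0,0,0],[-0.0219,-0.0208,0,0,0,0,0],[-0.0219,-0.0208,0,0,0,0,0],[-0.0219,-0.0208,0,0,0,0,0],[-0.0219,-0.0208,0,0,0,0,0],[-0.0219,-0.0208,0,0,0,0,0],[-0.0219,-0.0208,0,0,0,0,0],[-0.0219,-0.0208,0,0,0,0,0],[-0.0219,-0.0208,0,0,0,0,0],[-0.0219,-0.0208,0,0,0,0,0],[-0.0219,-0.0208,0,0,0,0,0],[-0.0219,-0.0208,0,0,0,0,0],[-0.0219,-0.0208,0,0,0,0,0],[-0.0219,-0.0208,0,0,0,0,0],[-0.0219,-0.0208,0,0,0,0,0],[-0.0219,-0.0208,0,0,0,0,0],[-0.0219,-0.0208,0,0,0,0,0],[-0.011,-0.0105,0,0,0,0,0],[0,0,0,0,0,0,0]]]'
python3 -m pendant '[[[0,0,0,0,0,0,0],[0,0,0,0,0,0,0]]]'
python3 - <<'E'
from h import *
from station import monitor,eyes
s=eyes.snapshot("wrist");cv2.imwrite("pics/w2.png",s["pixels"][:,:,::-1]);np.savez("w2.npz",**s)
t=eyes.snapshot("scene");np.savez("s2.npz",**t);print(monitor.sense()["tcp_pos"])
m=mask(t,(100,100,40),(118,255,255),(150,222,188,275));P=bydepth(t,m);k=abs(P[:,2]-.11)<.012;r=P[k];print("rimS",(r.min(0)+r.max(0))/2,r.min(0),r.max(0))
cv2.imwrite("pics/s2.png",cv2.resize(t["pixels"][120:300,110:290,::-1],None,fx=3,fy=3,interpolation=2))
E
```

```text
t: 8.25
tcp_pos: [0.3869, -0.3249, 0.3505]
tool_rot: [0.662, 0.749, -0.0, -0.0]
force: [-0.5, 0.5, 0.4]
finger_gap: 0.269
gripper_force: 39.1
t: 8.45
tcp_pos: [0.3884, -0.323, 0.3507]
tool_rot: [0.661, 0.75, 0.0, -0.0]
force: [-0.6, -0.4, -0.4]
finger_gap: 0.272
gripper_force: 39.1
[ 0.38850818 -0.3230755   0.35080489]
rimS [ 0.38864151 -0.322394    0.10671933] [ 0.34584849 -0.36158648  0.09800638] [ 0.43143452 -0.28320153  0.11543227]
```

View pics/w2.png

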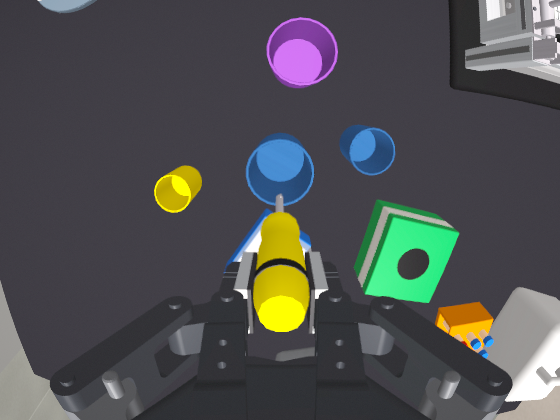

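View pics/s2.png

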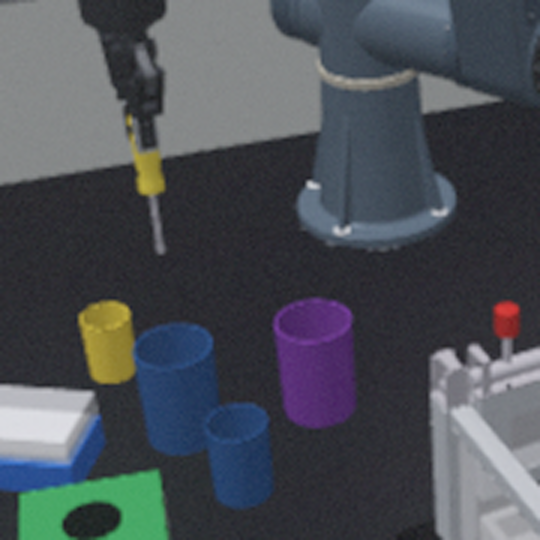

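The wrist view shows the blade tip at (280,197) and the large blue cup's rim centred at (280,171). The scene crop shows the screwdriver hanging about upright over the larger cup. Next I check the tip and rim positions.

```bash
python3 - <<'E'
from h import *
s=dict(np.load("w2.npz"));print(fish(s,(280,197),.2205),fish(s,(280,170.5),.11),s["eye"])
E
```

```text
[ 0.38853392 -0.32190731  0.2205    ] [ 0.38836446 -0.32258673  0.11      ] [ 0.37948371 -0.24641264  0.47835286]
```

```bash
python3 -m pendant '[[[0,0,0.024,0,0,0,0],[0,0,0.024,0,0,0,0],[0,0,0.024,0,0,0,0],[0,0,0.024,0,0,0,0],[0,0,0.024,0,0,0,0],[0,0,0.024,0,0,0,0],[0,0,0.024,0,0,0,0],[0,0,0.024,0,0,0,0],[0,0,0.024,0,0,0,0],[0,0,0.024,0,0,0,0],[0,0,0.024,0,0,0,0],[0,0,0,0,0,0,0],[0,0,0,0,0,0,0],[0,0,0,0,0,0,0]]]'
```

```text
t: 9.95
tcp_pos: [0.3886, -0.3242, 0.1404]
tool_rot: [0.661, 0.75, -0.0, 0.001]
force: [-0.1, -0.5, -0.8]
finger_gap: 0.266
gripper_force: 39.6
```

```bash
python3 -m pendant '[[[0,0,0,0,0,0,0.6],[0,0,0,0,0,0,0.8],[0,0,0,0,0,0,1],[0,0,0,0,0,0,1],[0,0,0,0,0,0,1],[0,0,-0.01,0,0,0,1],[0,0,-0.02,0,0,0,1],[0,0,-0.03,0,0,0,1],[0,0,-0.04,0,0,0,1],[0,0,-0.04,0,0,0,1],[0,0,-0.04,0,0,0,1],[0,0,-0.035,0,0,0,1],[0,0,-0.02,0,0,0,1],[0,0,0,0,0,0,1],[0,0,0,0,0,0,1]]]'
python3 - <<'E'
from h import *
from station import monitor,eyes
s=eyes.snapshot("wrist");cv2.imwrite("pics/w3.png",s["pixels"][:,:,::-1]);np.savez("w3.npz",**s);print(monitor.sense()["tcp_pos"])
E
```

```text
t: 11.45
tcp_pos: [0.3878, -0.3236, 0.3276]
tool_rot: [0.661, 0.75, 0.0, -0.0]
force: [0.1, -0.2, -0.2]
finger_gap: 0.999
gripper_force: 0.0
[ 0.38753313 -0.32328266  0.32682823]
```

View pics/w3.png

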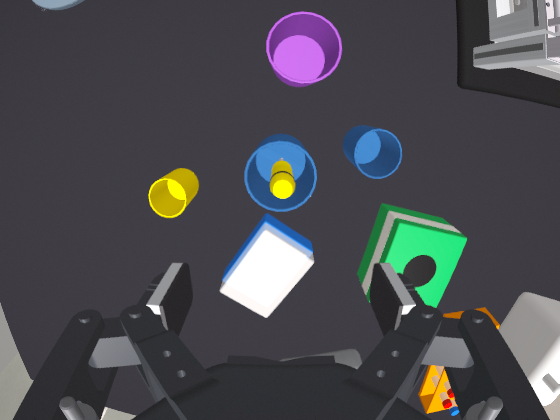

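The screwdriver stands in the blue cup (handle end at (282,186)) and the cup stayed put. Now I go above the knob.

```bash
python3 -m pendant '[[[0.0082,0.011,0,0,0,0,1],[0.0164,0.0221,0,0,0,0,1],[0.0164,0.0221,0,0,0,0,1],[0.0164,0.0221,0,0,0,0,1],[0.0164,0.0221,0,0,0,0,1],[0.0164,0.0221,0,0,0,0,1],[0.0164,0.0221,0,0,0,0,1],[0.0164,0.0221,0,0,0,0,1],[0.0164,0.0221,0,0,0,0,1],[0.0164,0.0221,0,0,0,0,1],[0.0164,0.0221,0,0,0,0,1],[0.0164,0.0221,0,0,0,0,1],[0.0164,0.0221,0,0,0,0,1],[0.0164,0.0221,0,0,0,0,1],[0.0164,0.0221,0,0,0,0,1],[0.0164,0.0221,0,0,0,0,1],[0.0164,0.0221,0,0,0,0,1],[0.0082,0.011,0,0,0,0,1],[0,0,0,0,0,0,1],[0,0,0,0,0,0,1]]]'
python3 -m pendant '[[[0,0,0,0,0,0,1],[0,0,0,0,0,0,1]]]'
python3 - <<'E'
from h import *
from station import monitor,eyes
s=eyes.snapshot("wrist");np.savez("w4.npz",**s);cv2.imwrite("pics/w4.png",s["pixels"][:,:,::-1]);m=monitor.sense();print(m["tcp_pos"])
p=mask(s,(0,120,100),(9,255,255),(240,180,330,300));print(p.min(0),p.max(0),p.mean(0))
hi=mask(s,(0,120,190),(9,255,255),(240,180,330,300));
if len(hi):
    c=hi.mean(0);print(hi.min(0),hi.max(0),c,fish(s,c,.257),rel(fish(s,c,.257),m["tcp_pos"]))
E
```

```text
t: 13.5
tcp_pos: [0.6576, -0.0649, 0.3267]
tool_rot: [0.661, 0.75, -0.001, -0.001]
force: [-0.2, 1.1, -0.9]
finger_gap: 0.999
gripper_force: 0.0
t: 13.7
tcp_pos: [0.6576, -0.0657, 0.3278]
tool_rot: [0.662, 0.75, -0.0, -0.0]
force: [-0.1, 0.6, -1.0]
finger_gap: 0.999
gripper_force: 0.0
[ 0.65769934 -0.06569649  0.3278274 ]
[263 199] [294 237] [278.52235772 218.62906504]
[264 210] [293 237] [278.31797235 223.71121352] [ 0.6568699  -0.06540645  0.257     ] toolx(colY) 0.0004 tooly(colX) -0.0008
```

View pics/w4.png

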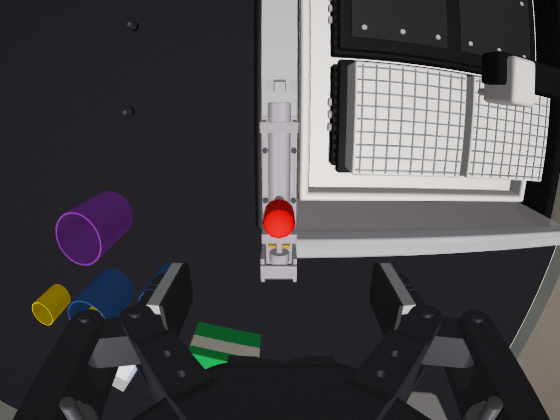

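The knob is at (278,222), between the fingers and within 1 mm. The lock hole at (280,84) is empty and the nose is in the keeper at (280,258). Next I descend and grip the knob.

```bash
python3 -m pendant '[[[0,-0.001,0.0135,0,0,0,1],[0,0,0.0135,0,0,0,1],[0,0,0.0135,0,0,0,1],[0,0,0.0135,0,0,0,1],[0,0,0.0135,0,0,0,1],[0,0,0.0135,0,0,0,1],[0,0,0.0135,0,0,0,1],[0,0,0.0135,0,0,0,1],[0,0,0,0,0,0,1],[0,0,0,0,0,0,1]]]' 40
python3 -m pendant '[[[0,0,0,0,0,0,0],[0,0,0,0,0,0,0],[0,0,0,0,0,0,0],[0,0,0,0,0,0,0],[0,0,0,0,0,0,0],[0,0,0,0,0,0,0],[0,0,0,0,0,0,0],[0,0,0,0,0,0,0],[0,0,0,0,0,0,0]]]' 40
```

```text
t: 14.75
tcp_pos: [0.6574, -0.0651, 0.241]
tool_rot: [0.661, 0.75, -0.0, -0.0]
force: [-0.0, -0.8, 0.0]
finger_gap: 1.001
gripper_force: 0.0
t: 15.65
tcp_pos: [0.6571, -0.0652, 0.2416]
tool_rot: [0.661, 0.75, -0.0, -0.0]
force: [-3.3, -0.5, 5.2]
finger_gap: 0.242
gripper_force: 39.2
```

```bash
python3 -m pendant '[[[0,0,-0.003,0,0,0,0],[0,0,-0.003,0,0,0,0],[0,0,-0.003,0,0,0,0],[0,0,-0.003,0,0,0,0],[0,0,0,0,0,0,0],[0,0,0,0,0,0,0],[0,0,0,0,0,0,0]]]'
python3 - <<'E'
from h import *
from station import monitor,eyes
s=eyes.snapshot("wrist");np.savez("w5.npz",**s);t=eyes.snapshot("scene");cv2.imwrite("pics/s5.png",cv2.resize(t["pixels"][205:275,240:340,::-1],None,fx=6,fy=6,interpolation=2));m=monitor.sense();print(m["tcp_pos"],m["force"])
E
```

```text
t: 16.35
tcp_pos: [0.6572, -0.0649, 0.2507]
tool_rot: [0.661, 0.75, -0.0, -0.0]
force: [-2.3, -0.3, -2.0]
finger_gap: 0.24
gripper_force: 39.2
[ 0.65717579 -0.06492789  0.25071015] [-1.96400036  0.26566423 -2.24759837]
```

The lift carries the weight and is about 9 mm. Now I draw a little and watch the force.

```bash
python3 -m pendant '[[[0.003,0,0,0,0,0,0],[0.003,0,0,0,0,0,0],[0.003,0,0,0,0,0,0],[0.003,0,0,0,0,0,0],[0,0,0,0,0,0,0]]]'
python3 -m pendant '[[[0.003,0,0,0,0,0,0],[0.003,0,0,0,0,0,0],[0,0,0,0,0,0,0]]]'
```

```text
t: 16.95
tcp_pos: [0.656, -0.055, 0.2508]
tool_rot: [0.661, 0.75, 0.0, -0.0]
force: [-2.7, -1.0, -2.4]
finger_gap: 0.241
gripper_force: 39.2
t: 17.25
tcp_pos: [0.6555, -0.0502, 0.2508]
tool_rot: [0.661, 0.75, 0.0, -0.0]
force: [-1.9, -0.1, -1.8]
finger_gap: 0.243
gripper_force: 39.2
```

```bash
python3 -m pendant '[[[0.0045,0,0,0,0,0,0],[0.0045,0,0,0,0,0,0],[0.0045,0,0,0,0,0,0],[0.0045,0,0,0,0,0,0],[0.0045,0,0,0,0,0,0],[0.0045,0,0,0,0,0,0],[0.0045,0,0,0,0,0,0],[0,0,0,0,0,0,0],[0,0,0,0,0,0,0]]]'
python3 - <<'E'
from h import *
from station import monitor,eyes
m=monitor.sense();print(m["tcp_pos"],m["force"],m["q"])
s=eyes.snapshot("top");a=s["pixels"][85:150,225:345,::-1]
cv2.imwrite("pics/t6.png",cv2.resize(a,None,fx=6,fy=6,interpolation=2))
t=eyes.snapshot("scene");b=t["pixels"][205:275,240:340,::-1];cv2.imwrite("pics/t7.png",cv2.resize(b,None,fx=6,fy=6,interpolation=2))
E
```

```text
t: 18.15
tcp_pos: [0.6522, -0.0249, 0.2508]
tool_rot: [0.661, 0.75, 0.0, -0.001]
force: [-2.6, 0.6, -4.0]
finger_gap: 0.239
gripper_force: 39.2
[ 0.65223655 -0.02490635  0.25077773] [-2.56953339  0.57146185 -3.97417784] [-0.20965783  0.56038534  1.35220248  0.00144862  1.22967962 -0.33606696]
```

View pics/t7.png

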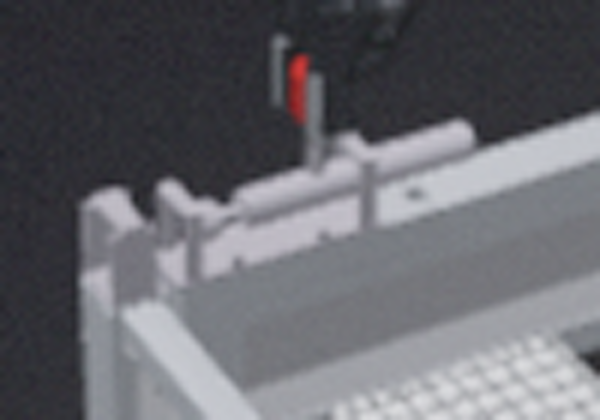

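The bolt is drawn about 40 mm, the nose is well clear of the keeper and the forces are small. Now I work out the swing arc about the hinge, checking the hinge position against the gate/post seam in the first top view.

```bash
python3 - <<'E'
from h import *
T=dict(np.load("top0.npz"));w=dict(np.load("w4.npz"))
hole=np.array([.6454,.0272,0])
print("seam",(onplane(T,(202,139),.18)[0]*[1,1,0]-hole)@ey,"post end",(onplane(T,(191,141),.18)[0]*[1,1,0]-hole)@ey,
 "hole w4",fish(w,(280,84),.18),"lip",(fish(w,(280,246),.1895)*[1,1,0]-hole)@ey)
H=hole+.208*ey-.018*ex;print("hinge",H)
p=np.array([.6524,-.0251,0]);yaw=np.arctan2(.127,.992)
N=18;th=np.deg2rad(20.5)
c=[];
for i in range(N+1):
    a=-th*i/N;c.append(H+R.from_rotvec([0,0,a]).apply(p-H))
for i in range(N):
    a=yaw-th*i/N;d=c[i+1]-c[i];u=np.array([np.cos(a),np.sin(a),0]);v=np.array([-np.sin(a),np.cos(a),0])
    if i in(0,9,17):print("row",d@v/.8,d@u/.8,"turn",th/N/.12)
print(c[-1])
E
```

```text
seam 0.2144582005554616 post end 0.24623991832234265 hole w4 [0.64609155 0.02733558 0.18      ] lip -0.14104331079671834
hinge [0.601128 0.23125  0.      ]
row -0.00039035716173677597 -0.006483754476752981 turn 0.16564467437909147
row -0.0003903571617367911 -0.0064837544767530056 turn 0.16564467437909147
row -0.0003903571617367865 -0.006483754476753092 turn 0.16564467437909147
[ 0.55937739 -0.02682175  0.        ]
```

```bash
python3 -m pendant '[[[-0.0002,-0.0032,0,0,0,0.083,0],[-0.0004,-0.0065,0,0,0,0.166,0],[-0.0004,-0.0065,0,0,0,0.166,0],[-0.0004,-0.0065,0,0,0,0.166,0],[0,0,0,0,0,0,0]]]'
python3 -c "
from station import monitor;m=monitor.sense();print(m['force'],m['ft_torque'],m['tcp_pos'])"
```

```text
t: 18.75
tcp_pos: [0.6339, -0.0288, 0.2512]
tool_rot: [0.687, 0.726, 0.0, 0.0]
force: [0.4, 0.8, -2.3]
finger_gap: 0.244
gripper_force: 39.3
[ 0.35082834  0.84665142 -2.32718601] [ 0.19478007 -0.32839285 -0.03928679] [ 0.6339266  -0.02881284  0.25115147]
```

```bash
python3 -m pendant '[[[-0.0002,-0.0032,0,0,0,0.083,0],[-0.0004,-0.0065,0,0,0,0.166,0],[-0.0004,-0.0065,0,0,0,0.166,0],[-0.0004,-0.0065,0,0,0,0.166,0],[-0.0004,-0.0065,0,0,0,0.166,0],[-0.0004,-0.0065,0,0,0,0.166,0],[-0.0004,-0.0065,0,0,0,0.166,0],[-0.0004,-0.0065,0,0,0,0.166,0],[-0.0004,-0.0065,0,0,0,0.166,0],[-0.0004,-0.0065,0,0,0,0.166,0],[-0.0004,-0.0065,0,0,0,0.166,0],[-0.0004,-0.0065,0,0,0,0.166,0],[-0.0004,-0.0065,0,0,0,0.166,0],[-0.0004,-0.0065,0,0,0,0.166,0],[-0.0002,-0.0032,0,0,0,0.083,0],[0,0,0,0,0,0,0],[0,0,0,0,0,0,0],[0,0,0,0,0,0,0]]]'
python3 - <<'E'
from h import *
from station import monitor,eyes
m=monitor.sense();print(m["t"],m["tcp_pos"],m["force"])
s=eyes.snapshot("top");T=dict(np.load("top0.npz"))
cv2.imwrite("pics/t8.png",np.vstack([cv2.resize(s["pixels"][85:185,175:345,::-1],None,fx=3,fy=3,interpolation=2),cv2.resize(s["pixels"][200:260,300:470,::-1],None,fx=3,fy=3,interpolation=2)]))
# rail line by depth
v,u=np.mgrid[100:200,180:345];uv=np.c_[u.ravel(),v.ravel()];P=bydepth(s,uv)
k=(abs(P[:,2]-.18)<.006)&(P[:,0]<.64)&(P[:,1]>.06)&(P[:,1]<.2);l=cv2.fitLine(P[k][:,:2].astype(np.float32),cv2.DIST_HUBER,0,.005,.01).ravel()
print(k.sum(),l,"rail angle deg",np.degrees(np.arctan2(abs(l[0]),abs(l[1]))),np.sign(l[0]*l[1]))
E
```

```text
t: 20.55
tcp_pos: [0.562, -0.028, 0.2508]
tool_rot: [0.781, 0.624, -0.0, 0.0]
force: [1.7, -1.6, -2.2]
finger_gap: 0.243
gripper_force: 39.3
20.55 [ 0.5619786  -0.02797331  0.25082667] [ 1.74058606 -1.59606571 -2.23149868]
485 [0.21157332 0.97736216 0.596478   0.13560054] rail angle deg 12.214568 1.0
```

View pics/t8.png

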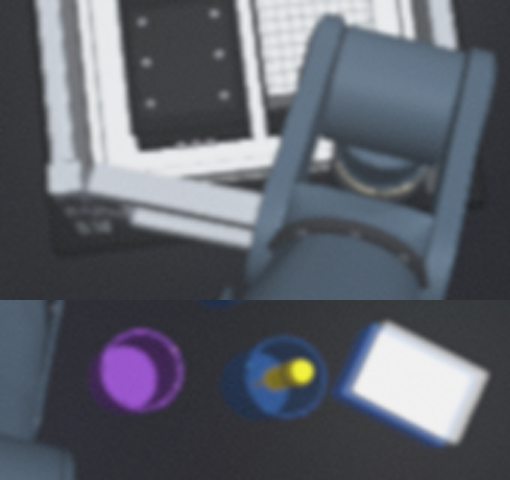

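The gate rail has turned from -7.3° to +12.2°, so it is open about 19.5°. The picture shows the gate open and held, the screwdriver in the upright blue cup, and the neighbouring things where they were. I am handing the job in.

```bash
python3 -c "
from station import job;print(job.sign_off())"
```

```text
the job is handed in; nothing more can be done
None
```

The job is handed in after about 21 s: the screwdriver stands blade down in the larger blue cup, the bolt is drawn back about 40 mm over the lip with only a few newtons of force, and the gate is held open at about 19.5°.

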